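Lock the last lid screw of the pump's control box

ROBOT

A 6-joint arm with a two-finger parallel gripper is mounted at the origin on the work surface; the furniture and walls round the work are solid. World frame = base frame: x ahead of the robot, y to its left, z up, the work surface at z = 0. Lengths are in m, angles in rad, forces in N, time in s.
With the tool pointing down it reaches from about 0.35 to 0.975 m from the base axis. Payload 17.4 kg.
Tool frame: the origin (TCP) lies midway between the tips of the shut fingers; the grasp point (between the pads) lies behind it (env.pinch_z is the z of the grasp point in the tool frame, in m); z points along the fingers, x is the direction in which the jaws open and shut, and the axes are right-handed (so a half turn about z gives the same grasp; the last joint's range is limited). The gripper opens to 85 mm and grips with 20 to 120 N. Pads are 22 mm wide; open, the fingers measure 114 mm over their backs; the gripper's body (76 mm by 85 mm) begins 54 mm behind the grasp point. The pads swing forward as they close: fully open they stand 13 mm farther back than shut.
Start: joints at [1.113, 0.116, 1.442, -0, 1.584, -0.038], TCP at [0.275, 0.616, 0.198] pointing down, gripper open.
Joint ranges: [-2.83, 2.83], [-0.83, 2.19], [0.07, 2.5], [-1.14, 4.28], [0.01, 3], [-2.97, 2.97]. Speed limits (rad/s): [1.89, 1.89, 2.22, 3.14, 3.14, 3.14].

INTERFACE

Orientations are given as [roll, pitch, yaw] about the fixed x, y, z axes, in that order (R = Rz(yaw) Ry(pitch) Rx(roll)).
In Python, from cell import env gives the robot as it stands.
- The arm moves only by the tool jog_arm, never from a script. Its argument "targets" is one flat list of numbers, 7 for each row, row after row: the shift along the world's x, y, z in cm, then the turn, a rotation vector about the world's x, y, z in rad, then the opening in per cent of the stroke, from 0 (shut) to 100 (fully open). A call has exactly 10 rows; each row shifts and turns the commanded pose from where the row before left it; what a row does not reach is not made up. A row lasts 1/12 s, in which the tool goes at most 41.7 mm and 7.16 degrees, less where a joint would pass 70% of its speed; a pose out of reach is approached as far as the arm can. A call is refused whole if a number of a shift passes 4.17 or a number of a turn 0.125, either way. A call with a gripper value outside its range is refused whole. The fingers move at their own pace and stop on an object; "force" is the grip in N (left out, the last holds). Time passes only in rows, so rows that do not move let the fingers close, or fill a call up. It gives the time, the measured TCP pose, the force and the opening at its end, in the units of the state.
- env.observe(): the state, without advancing time (a new reading comes with each control period).
- env.read_camera(name): name is "side" or "top"; returns the picture (400x640x3 uint8, red, green, blue); there is no depth.
- env.camera_model(name): a dict with "fx", "fy", "cx", "cy" (pixels), "rvec" (rotation vector, rad) and "tvec" (3), from world to camera coordinates, as OpenCV has them. Camera axes: x right, y down, z forward; pixel columns grow to the right and rows downward; lengths in m; the calibration is good to about 2 mm. A picture is of the moment at which its call begins. camera_model takes no time and is no camera call.
- env.job_done(): hands the job in, once; it reports no verdict.
The state is a dict: "t": time; "qpos": joint angles; "joint_vel": joint speeds; "tau": joint torques, N m; "tool_pos": TCP position; "ee_rot": TCP orientation; "contact_force": force on the tool from outside, world axes, zero at the start; "ft_torque": the same for the moment, N m; "gripper_width": finger opening in m.
Only numpy, scipy, OpenCV 4.12 (cv2) and the standard library are available. Lean on these libraries where they do the work, as an engineer would, in place of code of your own. Each camera call takes 0.05 s, during which the arm holds its last target.

TASK

Three of the four quarter-turn screws on the lid of the filling pump's control box are home and one still stands up out of its corner. Take the wide flat-blade screwdriver out of the wooden block, seat it in that screw's slot and, pressing down, turn the screw clockwise a quarter turn until it is fully home. Then stand the screwdriver back in its own hole in the block, pushed right down, let go of it, and leave the other screws and the things on the bench as they are.

Things in the scene. Friction and masses are not known exactly. Their poses are not given: they have to be found in the camera images.
- driver_grip (a point): Point to grasp, on the axis of the screwdriver's black handle. z runs up the driver, x along the wide side of handle and blade, y across the handle's two flat faces (28 mm apart along y, 34 mm wide along x, flat from 26 mm above to 42 mm below). Handle top 31 mm above this point; its round shoulder (29 mm across) 60 mm below; the blade's tip 135 mm below. Upright at the start. 0.14 kg.
- driver_tip (a point): Middle of the blade's lower edge, 135 mm below driver_grip, same axes. The steel blade is 12 mm wide along x and 2.4 mm thick along y, smooth (friction about 0.15); above it a round shank, 9 mm thick, up to the shoulder.
- block_hole (a point): Middle of the mouth of the screwdriver's hole, on top of the fixed wooden block. Hole round, 18 mm wide, 79 mm deep; the handle's shoulder rests on its rim (driver_grip 60 mm above this point). The block, 85 mm high, reaches from here 22 mm to +x, 106 mm to -x, 26 mm to either side; a slim cross-point driver is fixed in it 85 mm to -x, its top 69 mm above the block.
- slot_a (a point): Middle of the slot's floor in the screw that stands up, in a round steel head 26 mm across and 7 mm high; moves down with it. z up, x along the slot (both ends alike). The slot is 15 mm long, 4.4 mm wide, 5 mm deep, bevelled to 18 x 7.4 mm at its mouth.
- screw_a (a joint): Opening of that screw, rad: 1.3 to 1.57 at the start (about 6 mm up, slot across those of the others), 0 = home at its stop. Clockwise from above lowers it and draws the head down 3.8 mm a radian; the blade must stay pressed and follow or it climbs out. Stiff (0.1 N m), stays where left; 8 to 20 N of push seats the blade without turning it. With play the driver turns 0.2 to 0.3 rad more than it.
- screw_b (a joint): Joint of one of the three other lid screws, all alike and already home: 0 (up to 0.05) = home; they must stay home.
- screw_c (a joint): Joint of one of the three other lid screws, all alike and already home: 0 (up to 0.05) = home; they must stay home.
- screw_d (a joint): Joint of one of the three other lid screws, all alike and already home: 0 (up to 0.05) = home; they must stay home.
- control_box: Fixed grey box with a white lid and three black blanked cable glands on its -x face, on a steel foot plate (82 x 152 mm). Origin under its middle, z up, y along its longer side. Case 80 x 130 mm, lid top at 74 mm. The four screws sit in open pockets at the lid's corners, 26 mm (x) and 51 mm (y) from the middle; which corner has the open one differs.
- tape_spare: Loose roll of tape lying on the bench, 92 mm wide, 48 mm high; leave it.
- funnel: Loose funnel standing mouth down, 120 mm wide, 114 mm high; leave it.
- tint_green: Loose slim plastic bottle, 40 mm wide, 166 mm high; leave it.
Mind the look-alikes: they are no part of the job. Of the things that look like the part that bears driver_grip, the smaller one is meant.

How it is judged:
On the way, in this order (a step that is already met when the one before it is completed fails the run):
1. the blade is seated in the standing screw's slot (z of driver_tip in the frame of slot_a below 0.0025 m and horizontal distance between driver_tip and slot_a below 0.004 m), for 0.1 s.
2. the screw is home with the blade still pressed down in its slot (value of joint screw_a below 0.2 rad and z of driver_tip in the frame of slot_a below 0.002 m and horizontal distance between driver_tip and slot_a below 0.004 m), for 0.05 s.
At the end, for the whole second after the job is handed in: All four lid screws are within 0.2 rad of home; the screwdriver stands upright (within 0.1 rad) in its hole in the block, its grip within 12 mm of the hole's axis and its shoulder within 4 mm of the block's top (value of joint each of screw_a, screw_b, screw_c, screw_d below 0.2 rad and horizontal distance between driver_grip and block_hole below 0.012 m and z of driver_grip in the frame of block_hole between 0.056 and 0.064 m and angle between driver_grip's own z axis and vertical below 0.1 rad); the robot touches nothing.
It fails at once if the roll of tape, the funnel or the slim bottle beside the work is shifted by more than 30 mm (distance of any of tape_spare, funnel, tint_green from where it was at the start of the episode above 0.03 m).
It also fails if it takes over 45 s, if anything falls off the work surface, if the arm or the gripper's body presses on something with over 40 N, if the wrist force passes 120 N, or if a joint passes its speed limit or range.

## Working session

There is one attempt and no reset: what is moved stays moved. The work goes in short steps, Python scripts to look and compute and a tool call to move; the robot and the scene stay as the last step left them, time stands still between calls to the robot, and variables do not carry over. Pictures are saved under pics/ and viewed, and the job is handed in when it is done.

Besides the shell and the picture viewer there is one more tool, called as a command line: name --argument value ..., lists and objects as JSON in quotes. jog_arm: Moves the arm, as the interface text tells. Its arguments: {"type":"object","properties":{"targets":{"type":"array"},"force":{"type":"number"}},"required":["targets"]}

```bash
mkdir -p pics; ls; cat > h.py <<'E'
import numpy as np, cv2
from cell import env
def cam(n):
    m=env.camera_model(n); K=np.array([[m['fx'],0,m['cx']],[0,m['fy'],m['cy']],[0,0,1.]])
    R=cv2.Rodrigues(np.array(m['rvec'],float))[0]; t=np.array(m['tvec'],float); return K,R,t
def proj(n,P):
    K,R,t=cam(n); p=(K@(R@np.atleast_2d(P).T+t[:,None])).T; return p[:,:2]/p[:,2:]
def back(n,uv,z):
    K,R,t=cam(n); d=R.T@np.linalg.inv(K)@np.array([uv[0],uv[1],1.]); c=-R.T@t
    return c+d*(z-c[2])/d[2]
def shot(n,f,crop=None,s=1):
    im=env.read_camera(n)[:,:,::-1]; 
    np.save(f'pics/{f}.npy',im)
    save(im,f,crop,s); return im
def save(im,f,crop=None,s=1):
    if crop: im=im[crop[1]:crop[3],crop[0]:crop[2]]
    cv2.imwrite(f'pics/{f}.png',cv2.resize(im,None,fx=s,fy=s,interpolation=cv2.INTER_CUBIC))
E
python3 - <<'E'
from h import *
shot('side','s0');shot('top','t0')
for n in('side','top'):
    K,R,t=cam(n);print(n,K[0,0],K[1,1],-R.T@t,R.round(3).tolist())
print(env.observe(),env.pinch_z)
E
```

```text
pics
side 391.2100599404743 391.2100599404743 [0.6560914  0.82325731 0.54528452] [[-0.998, 0.057, 0.026], [0.005, 0.486, -0.874], [-0.063, -0.872, -0.485]]
top 370.1234271096829 370.1234271096829 [0.5253486  0.04310712 1.01040432] [[-0.017, -0.999, -0.036], [-0.997, 0.019, -0.078], [0.078, 0.035, -0.996]]
{'t': 0.1, 'qpos': array([ 1.11320177e+00,  1.16435322e-01,  1.44216573e+00,  4.40603089e-05,
        1.58401006e+00, -3.77842703e-02]), 'joint_vel': array([ 0.00053981, -0.00110633, -0.0004306 , -0.00275554, -0.00228187,
        0.00024956]), 'tau': array([ 1.44150628e-03, -7.33662486e+01, -6.33788824e+01, -1.37331972e-04,
        5.31621248e-03, -1.34396626e-05]), 'tool_pos': array([0.27502057, 0.61621854, 0.19765816]), 'ee_rot': array([-3.14151016e+00,  1.01607341e-03,  1.15098664e+00]), 'contact_force': array([ 0.47798688, -0.06563745,  0.36763933]), 'ft_torque': array([-0.04780849,  0.01138008,  0.00636535]), 'gripper_width': 0.08570897948587256} -0.0187
```

View pics/s0.png

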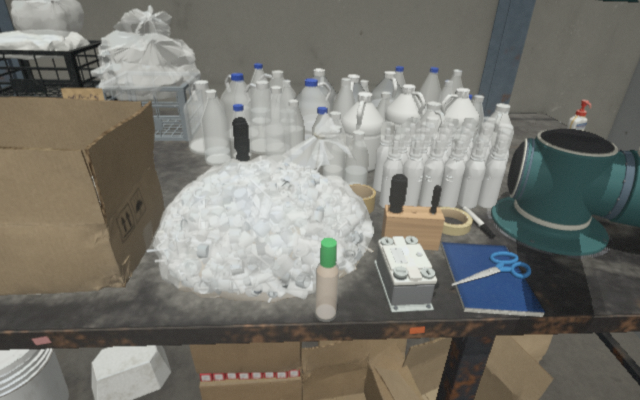

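View pics/t0.png

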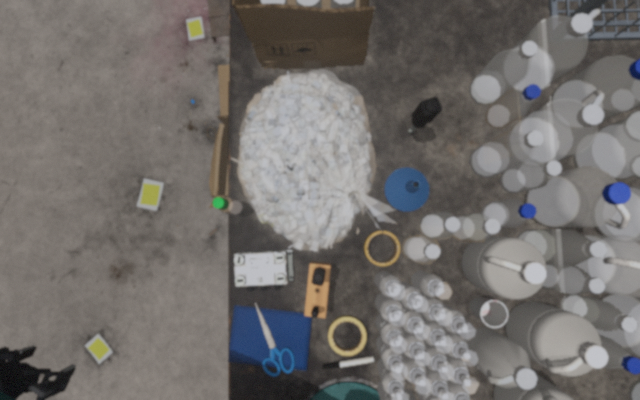

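Could be taken for the driver (all black handles): the one in the block, side (398,190) / top (319,275); the bigger one standing behind the pile, side (240,138) / top (426,110); and the slim cross-point driver, side (435,198) / top (315,312). I choose the one in the wooden block, which is wide and the smaller of the two alike. Close crops to check.

```bash
python3 - <<'E'
from h import *
s=np.load('pics/s0.npy');t=np.load('pics/t0.npy')
save(s,'s0c',(360,165,460,315),5.2 if 0 else 4);save(t,'t0c',(225,235,345,335),6)
save(s,'s0b',(365,225,445,315),6)
E
```

```text
(no output)
```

View pics/s0c.png

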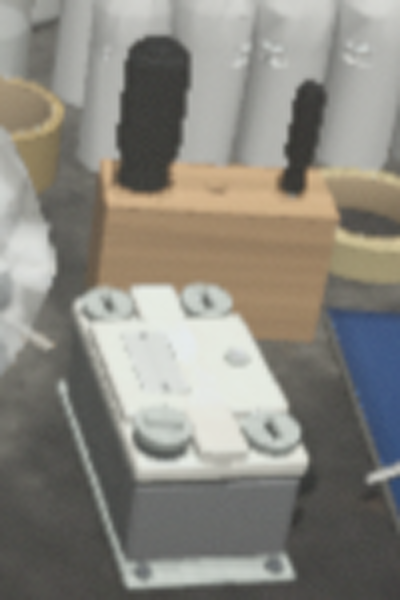

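View pics/t0c.png

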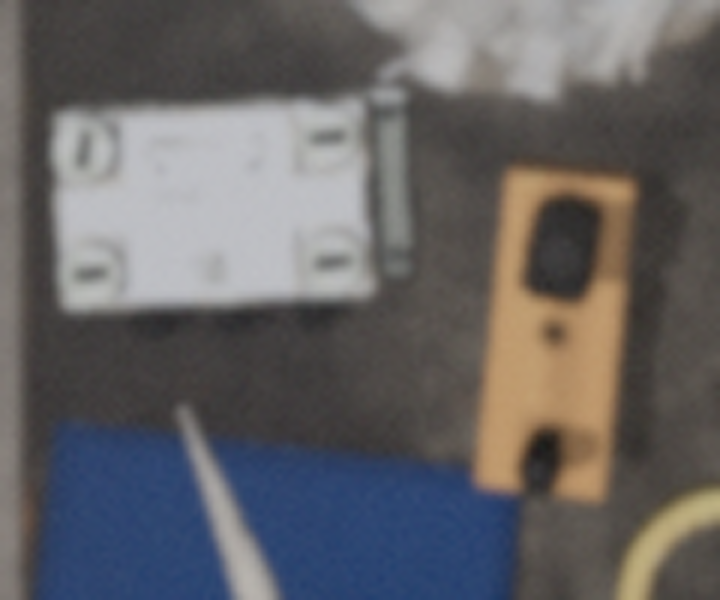

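View pics/s0b.png

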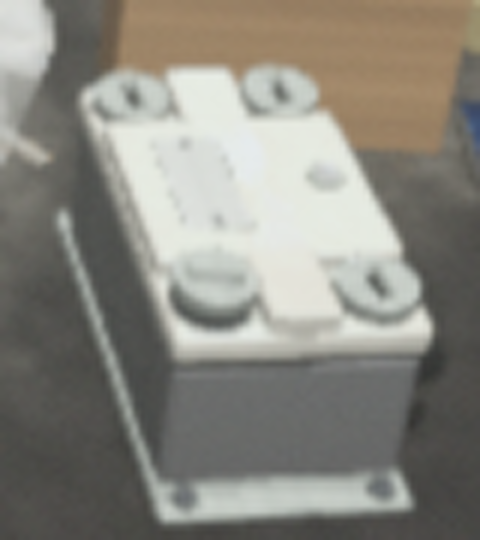

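```bash
cat > fit.py <<'E'
from h import *
from scipy.optimize import least_squares
f=lambda x0,y0,s,L:[(x0+(u+.5)/s-.5,y0+(v+.5)/s-.5) for u,v in L]
# order: a(+x+y), (+x,-y), (-x,+y), (-x,-y)
T=f(225,235,6,[(85,150),(327,138),(92,273),(332,261)])
S=f(365,225,6,[(213,272),(133,97),(378,287),(280,92)])
T,S=np.array(T),np.array(S)
loc=np.array([[26,51],[26,-51],[-26,51],[-26,-51]])/1e3
def pts(p):
    c,s=np.cos(p[2]),np.sin(p[2]); xy=loc@np.array([[c,s],[-s,c]])+p[:2]
    return np.c_[xy,[p[4],p[3],p[3],p[3]]]
r=lambda p:np.r_[(proj('top',pts(p))-T).ravel(),(proj('side',pts(p))-S).ravel()]
o=least_squares(r,[.54,.2,0,.074,.08]);print(o.x.round(4),'rms',np.sqrt((o.fun**2).mean()));print(o.fun.reshape(-1,2).round(1).tolist());print(pts(o.x).round(4).tolist())
Tb=np.array(f(225,235,6,[(510,168),(638,178),(605,500),(472,488)]))
bl=np.array([[22,26],[22,-26],[-106,-26],[-106,26]])/1e3
def bp(p):
    c,s=np.cos(p[2]),np.sin(p[2]); return np.c_[bl@np.array([[c,s],[-s,c]])+p[:2],[.085]*4]
o2=least_squares(lambda p:(proj('top',bp(p))-Tb).ravel(),[.5,.05,0]);print(o2.x.round(4),o2.fun.round(1))
# overlays
t=np.load('pics/t0.npy').copy();s=np.load('pics/s0.npy').copy()
c,sn=np.cos(o2.x[2]),np.sin(o2.x[2]);B=np.array([[c,-sn],[sn,c]])
def ring(z,hx=17,hy=14): return np.array([[*(o2.x[:2]+B@np.array([a*hx,b*hy])/1e3),z] for a,b in[(1,1),(1,-1),(-1,-1),(-1,1)]])
def draw(im,n,x0,y0,x1,y1,k,fn):
    im=cv2.resize(im[y0:y1,x0:x1],None,fx=k,fy=k,interpolation=cv2.INTER_CUBIC)
    for P,col in((bp(o2.x),(0,255,0)),(ring(.176),(0,0,255)),(ring(.103),(255,0,0))):
        q=((proj(n,P)-[x0,y0]+.5)*k-.5); cv2.polylines(im,[q.round().astype(int)],True,col,1)
    for P in pts(o.x):
        q=((proj(n,P)[0]-[x0,y0]+.5)*k-.5);cv2.circle(im,tuple(q.round().astype(int)),4,(0,0,255),1)
    cv2.imwrite(f'pics/{fn}.png',im)
draw(t,'top',225,235,345,335,6,'ot');draw(s,'side',360,165,460,315,4,'os')
E
python3 fit.py
```

```text
[0.4381 0.22   0.0295 0.0728 0.0804] rms 0.22574918768086097
[[-0.2, -0.3], [0.2, -0.3], [-0.1, -0.2], [0.2, 0.1], [0.5, 0.1], [0.2, 0.0], [-0.2, -0.2], [0.1, 0.1]]
[[0.4626, 0.2717, 0.0804], [0.4656, 0.1698, 0.0728], [0.4106, 0.2702, 0.0728], [0.4136, 0.1683, 0.0728]]
[ 0.4266  0.0698 -0.1236] [ 0.   0.2 -0.4  0.9 -0.3 -0.3  0.7 -0.8]
```

```bash
ls pics
```

```text
os.png
ot.png
s0.npy
s0.png
s0b.png
s0c.png
t0.npy
t0.png
t0c.png
```

View pics/ot.png

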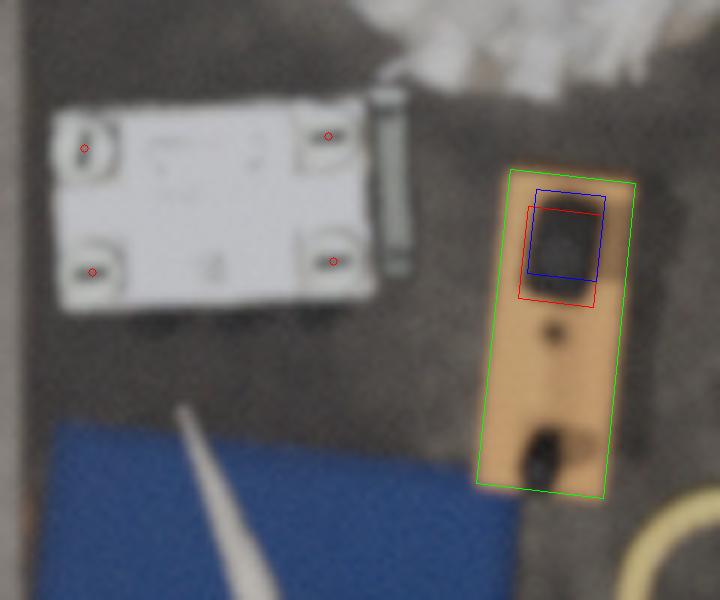

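View pics/os.png

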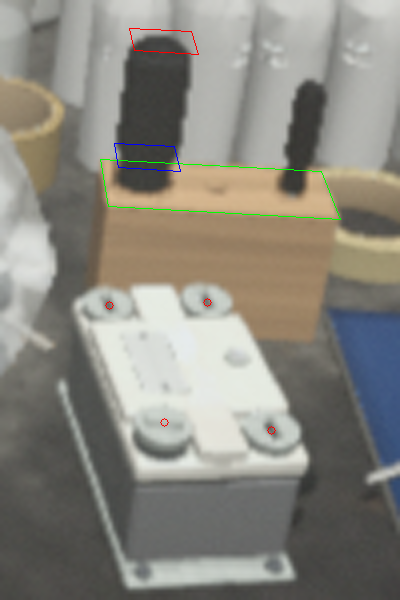

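```bash
python3 - <<'E'
from h import *
s=np.load('pics/s0.npy');t=np.load('pics/t0.npy')
save(s,'s0d',(378,168,450,228),10);save(t,'t0d',(298,258,336,322),9)
E
```

```text
(no output)
```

View pics/s0d.png

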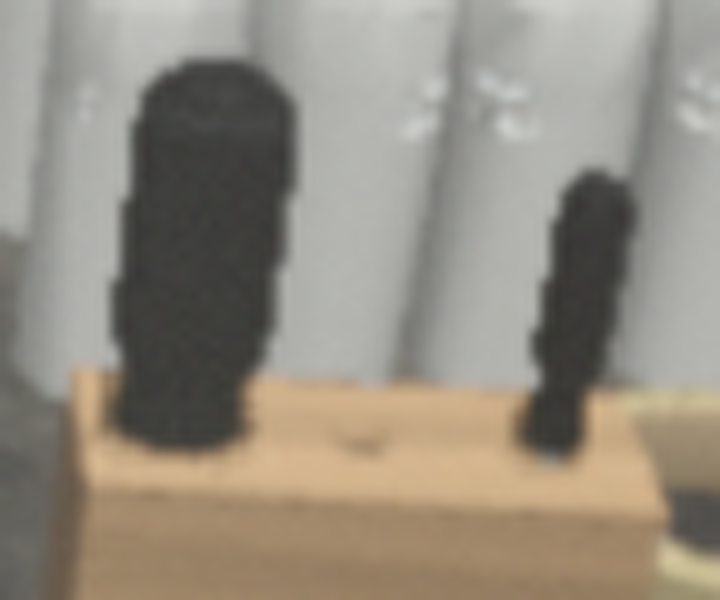

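View pics/t0d.png

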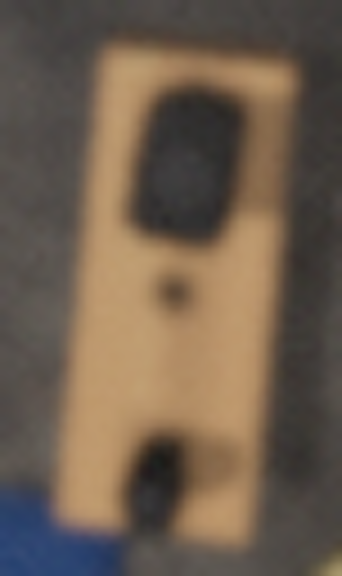

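```bash
cat > fit2.py <<'E'
from h import *
from scipy.optimize import least_squares, minimize
f=lambda x0,y0,s,L:np.array([(x0+(u+.5)/s-.5,y0+(v+.5)/s-.5) for u,v in L])
T=f(298,258,9,[(104,43),(300,64),(250,545),(55,522)])
S=f(378,168,10,[(88,488),(75,370),(625,395),(667,518)])
bl=np.array([[22,26],[22,-26],[-106,-26],[-106,26]])/1e3
def bp(p):
    c,s=np.cos(p[2]),np.sin(p[2]); return np.c_[bl@np.array([[c,s],[-s,c]])+p[:2],[.085]*4]
r=lambda p:np.r_[(proj('top',bp(p))-T).ravel(),(proj('side',bp(p))-S).ravel()]
o=least_squares(r,[.43,.07,-.1]);print(o.x.round(4));print(o.fun.reshape(-1,2).round(1).tolist())
# driver silhouette fit: params x,y,yaw
s=np.load('pics/s0.npy').astype(float);t=np.load('pics/t0.npy').astype(float)
def sil(n,p,k=8,box=None):
    c,sn=np.cos(p[2]),np.sin(p[2])
    P=[]
    r_=.008
    for z0,hx,hy in((.176,.013,.010),(.171,.017,.014),(.103,.017,.014)):
        for a in(1,-1):
            for b in(1,-1):
                for dx,dy in((r_,0),(0,r_),(r_*.3,r_*.3)):
                    lx,ly=a*(hx-dx),b*(hy-dy);P.append([p[0]+c*lx-sn*ly,p[1]+sn*lx+c*ly,z0])
    for z0 in(.0855,.097):
        for a in np.arange(0,6.28,.4):P.append([p[0]+.0145*np.cos(a),p[1]+.0145*np.sin(a),z0])
    q=proj(n,np.array(P)); x0,y0,x1,y1=box
    q=((q-[x0,y0]+.5)*k-.5); h=cv2.convexHull(q.astype(np.float32)).round().astype(np.int32)
    m=np.zeros(((y1-y0)*k,(x1-x0)*k),np.float32);cv2.fillPoly(m,[h],1.)
    return m
boxes={'top':(308,262,328,290),'side':(384,170,412,218)}
masks={}
for n,im in(('top',t),('side',s)):
    x0,y0,x1,y1=boxes[n];g=cv2.resize(im[y0:y1,x0:x1].astype(np.float32),None,fx=8,fy=8,interpolation=cv2.INTER_CUBIC).max(2)
    masks[n]=(g<100).astype(np.float32); print(n,np.percentile(g,[5,30,60,95]))
def cost(p,ns=('top','side')):
    return sum(np.abs(sil(n,p,8,boxes[n])-masks[n]).sum()/64 for n in ns)
for ns in(('top','side'),('top',),('side',)):
  best=min((minimize(cost,[o.x[0]+d,o.x[1],y],args=(ns,),method='Nelder-Mead',options=dict(initial_simplex=[[o.x[0],o.x[1],y],[o.x[0]+.004,o.x[1],y],[o.x[0],o.x[1]+.004,y],[o.x[0],o.x[1],y+.1]])) for d in(0,) for y in(-.3,-.15,0,.1)),key=lambda q:q.fun)
  print(ns,best.x.round(4),best.fun)
  if len(ns)==2: 
    for n in ns:
      m=sil(n,best.x,8,boxes[n]);cv2.imwrite(f'pics/m{n}.png',np.dstack([m*255,masks[n]*255,0*m]))
E
python3 fit2.py
```

```text
[ 0.4266  0.07   -0.1217]
[[0.4, 0.5], [-0.5, 0.5], [-0.3, -0.5], [0.3, -0.4], [0.2, -0.3], [-0.4, -0.2], [-0.3, 0.3], [0.3, -0.0]]
top [ 48.96943111  81.65068054 151.89283142 188.90656738]
side [ 61.10442734  66.24424744 171.30337524 205.14934158]
('top', 'side') [ 0.4268  0.0681 -0.2683] 125.28125
('top',) [ 0.4263  0.0683 -0.186 ] 59.90625
('side',) [ 0.427   0.0689 -0.3076] 66.796875[ WARN:0@4.558] global loadsave.cpp:1063 imwrite_ Unsupported depth image for selected encoder is fallbacked to CV_8U.
```

```bash
python3 - <<'E'
import cv2,numpy as np
a=cv2.imread('pics/mtop.png');b=cv2.imread('pics/mside.png')
h=max(a.shape[0],b.shape[0]);p=lambda i:cv2.copyMakeBorder(i,0,h-i.shape[0],0,10,0)
cv2.imwrite('pics/mm.png',np.hstack([p(a),p(b)]))
E
```

```text
(no output)
```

View pics/mm.png

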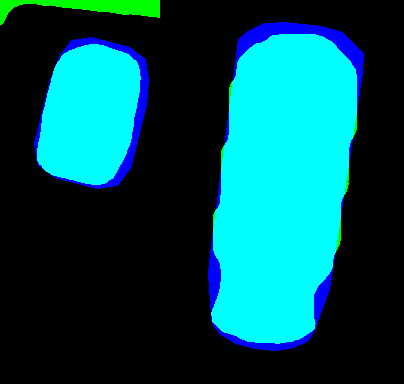

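jog_arm --targets '[1.1,-3.9,0.2,0,0,0.022,100,1.1,-3.9,0.2,0,0,0.022,100,1.1,-3.9,0.2,0,0,0.022,100,1.1,-3.9,0.2,0,0,0.022,100,1.1,-3.9,0.2,0,0,0.022,100,1.1,-3.9,0.2,0,0,0.022,100,1.1,-3.9,0.2,0,0,0.022,100,1.1,-3.9,0.2,0,0,0.022,100,1.1,-3.9,0.2,0,0,0.022,100,1.1,-3.9,0.2,0,0,0.022,100]' --force 100

```text
t: 0.93
tool_pos: [0.3849, 0.2246, 0.2183]
ee_rot: [3.141, -0.0, 1.373]
contact_force: [1.8, -0.5, -0.1]
gripper_width: 0.0851
```

```bash
python3 - <<'E'
from h import *
t=np.load('pics/t0.npy');save(t,'t0e',(230,248,285,290),14)
E
```

```text
(no output)
```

View pics/t0e.png

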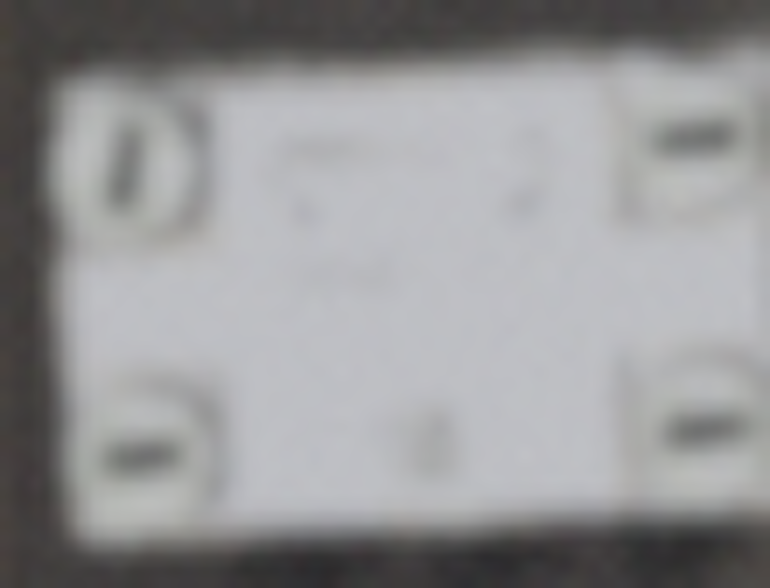

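```bash
python3 - <<'E'
from h import *
t=np.load('pics/t0.npy');k=8
for nm,(u,v),z in(('a',(238.6,259.5),.078),('b',(279.4,257.6),.0728),('c',(240,280.2),.0728),('d',(280.3,278.4),.0728)):
    x0,y0=int(u)-5,int(v)-5;g=t[y0:y0+11,x0:x0+11].mean(2).astype(np.float32)
    g=cv2.resize(g,None,fx=k,fy=k,interpolation=cv2.INTER_CUBIC)
    w=np.clip(150-g,0,None); yy,xx=np.mgrid[:w.shape[0],:w.shape[1]]
    cx,cy=(u-x0+.5)*k,(v-y0+.5)*k; w*=((xx-cx)**2+(yy-cy)**2<(3.6*k)**2)
    mx,my=(w*xx).sum()/w.sum(),(w*yy).sum()/w.sum()
    C=np.cov(np.vstack([xx.ravel(),yy.ravel()]),aweights=w.ravel());e=np.linalg.eigh(C)[1][:,1]
    p=np.array([mx,my])/k+[x0,y0]-.5; 
    A,B=back('top',p,z),back('top',p+e*3,z);d=B-A;print(nm,g.min(),p.round(2),A.round(4),'ang',np.arctan2(d[1],d[0])%np.pi)
E
```

```text
a 79.17692 [238.43 259.7 ] [0.4614 0.2725 0.078 ] ang 2.962323734764126
b 115.48221 [279.41 257.3 ] [0.4655 0.1696 0.0728] ang 1.6621573591408225
c 113.29941 [239.58 280.13] [0.4099 0.2709 0.0728] ang 1.671837222029048
d 113.26102 [279.81 278.16] [0.4135 0.1691 0.0728] ang 1.6689272559010062
```

jog_arm --targets '[1.1,-3.9,0,0,0,0,100,1.1,-3.9,0,0,0,0,100,1.0,-3.9,0,0,0,0,100,1.0,-3.8,0,0,0,0,100,0,0,-1,0,0,0,100,0,0,0,0,0,0,100,0,0,0,0,0,0,100,0,0,0,0,0,0,100,0,0,0,0,0,0,100,0,0,0,0,0,0,100]'

```text
t: 1.77
tool_pos: [0.427, 0.0724, 0.2086]
ee_rot: [3.141, -0.0, 1.373]
contact_force: [0.2, 0.1, -0.2]
gripper_width: 0.0855
```

```bash
python3 - <<'E'
from h import *
print(env.observe()['tool_pos'])
shot('side','s1',(340,100,460,220),5);shot('top','t1',(260,210,380,330),5)
E
```

```text
[0.42702473 0.07239653 0.20861285]
```

View pics/s1.png

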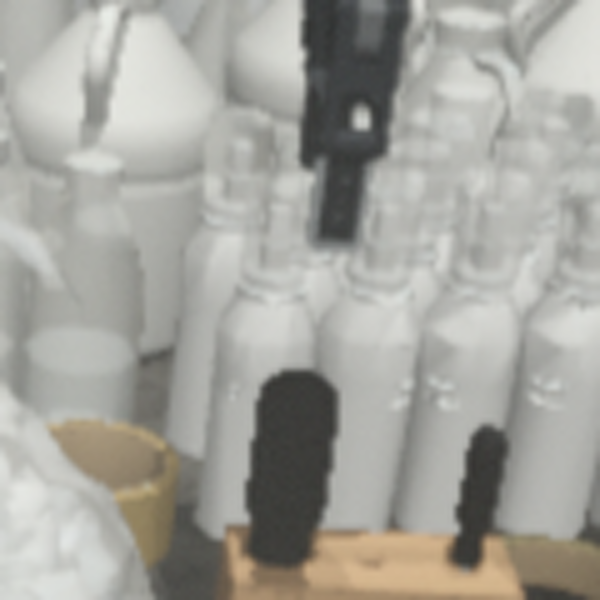

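View pics/t1.png

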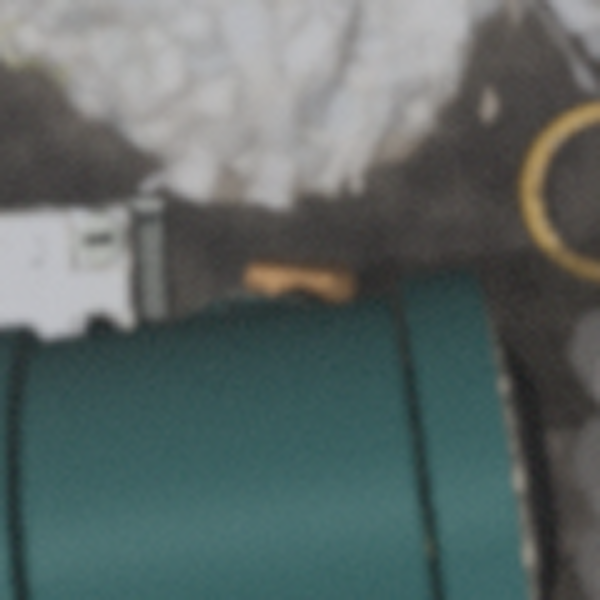

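```bash
python3 - <<'E'
from h import *
p=np.array([.427,.0724,.2086]);d=np.array([np.cos(1.373),np.sin(1.373),0]);e=np.array([-d[1],d[0],0])
for w in(.043,.057):
  for z in(.008,.013):
    print(w,z,[(proj('side',p+d*w+e*q+[0,0,z])[0]-[340,100]+.5)*5-.5 for q in(-.011,0,.011)])
E
```

```text
0.043 0.008 [array([293.43220576, 332.15639077]), array([320.9432646 , 334.39910493]), array([348.53831089, 336.64866578])]
0.043 0.013 [array([294.96952413, 320.89141377]), array([322.56749334, 323.12379954]), array([350.24997469, 325.36302145])]
0.057 0.008 [array([294.66963728, 346.63375949]), array([322.61139343, 348.93383707]), array([350.63978347, 351.24104607])]
0.057 0.013 [array([296.23481047, 335.23805814]), array([324.26622357, 337.52762195]), array([352.38482026, 339.82430678])]
```

```bash
python3 - <<'E'
from h import *
s=np.load('pics/s1.npy');save(s,'s1f',(330,0,530,220),2.7)
E
```

```text
(no output)
```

View pics/s1f.png

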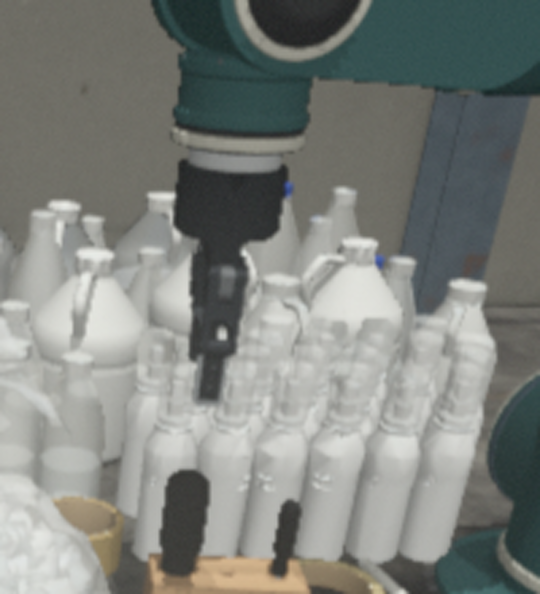

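```bash
python3 - <<'E'
from h import *
o=env.observe();p=np.array(o['tool_pos']);d=np.array([np.cos(1.373),np.sin(1.373),0])
print(o['t'],p)
for z in (.0,.0187,.0727):
  for w in(-.057,-.043,0,.0425,.057): print(z,w,(proj('side',p+d*w+[0,0,z])[0]).round(1))
print(proj('side',[[.4266,.07,.176],[.4266,.07,.085]]), proj('top',[.275,.6162,.198]))
E
```

```text
1.8667 [0.42707373 0.0721422  0.20853404]
0.0 -0.057 [401.2 151.3]
0.0 -0.043 [401.4 153.7]
0.0 0 [402.3 161.5]
0.0 0.0425 [403.2 169.9]
0.0 0.057 [403.5 173. ]
0.0187 -0.057 [402.2 143.6]
0.0187 -0.043 [402.5 145.9]
0.0187 0 [403.4 153.4]
0.0187 0.0425 [404.4 161.5]
0.0187 0.057 [404.8 164.5]
0.0727 -0.057 [405.4 120.2]
0.0727 -0.043 [405.8 122.2]
0.0727 0 [406.9 128.9]
0.0727 0.0425 [408.1 136.1]
0.0727 0.057 [408.5 138.7]
[[400.31278586 174.81995541]
 [395.27040645 210.60280263]] [[ 69.22762446 351.85736691]]
```

jog_arm --targets '[0,-0.05,0,0,0,0,50,0,-0.05,0,0,0,0,50,0,-0.05,0,0,0,0,50,0,-0.05,0,0,0,0,50,0,-0.05,0,0,0,0,50,0,0,0,0,0,0,50,0,0,0,0,0,0,50,0,0,0,0,0,0,50,0,0,0,0,0,0,50,0,0,0,0,0,0,50]'

```text
t: 2.7
tool_pos: [0.4271, 0.0689, 0.2083]
ee_rot: [-3.142, -0.0, 1.371]
contact_force: [-0.0, 0.7, -0.0]
gripper_width: 0.043
```

```bash
python3 - <<'E'
from h import *
shot('side','s2',(360,50,460,200),4)
E
```

```text
(no output)
```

View pics/s2.png

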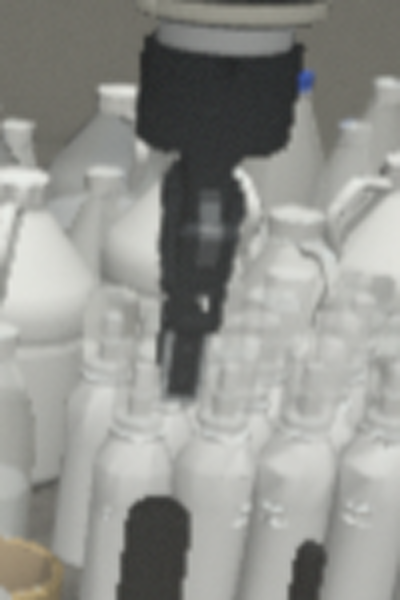

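```bash
python3 - <<'E'
from h import *
t=np.load('pics/t0.npy');save(t,'t0g',(0,300,130,400),6)
p=np.array([.275,.6162,.198]);d=np.array([np.cos(1.151),np.sin(1.151),0])
for z in(0,.013,.0187,.0727,.12):
  print(z,[((proj('top',p+d*w+[0,0,z])[0]-[0,300])*6).round() for w in(-.057,-.043,0,.043,.057)])
E
```

```text
0 [array([553., 376.]), array([519., 360.]), array([415., 311.]), array([312., 262.]), array([279., 247.])]
0.013 [array([530., 389.]), array([495., 373.]), array([390., 323.]), array([285., 273.]), array([251., 257.])]
0.0187 [array([519., 395.]), array([485., 378.]), array([379., 328.]), array([273., 278.]), array([239., 262.])]
0.0727 [array([413., 453.]), array([376., 435.]), array([262., 381.]), array([150., 328.]), array([113., 310.])]
0.12 [array([306., 512.]), array([266., 493.]), array([145., 435.]), array([ 25., 377.]), array([-13., 359.])]
```

View pics/t0g.png

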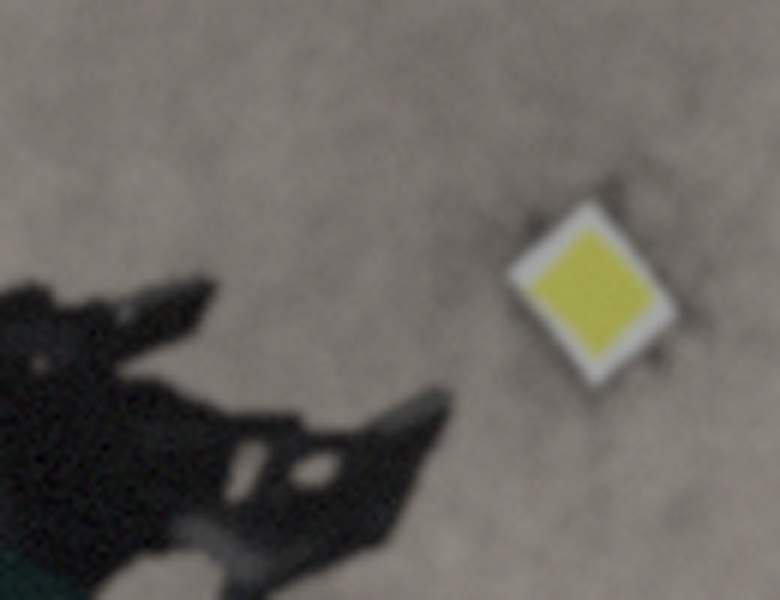

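jog_arm --targets '[0,0,0,0,0,0,0,0,0,0,0,0,0,0,0,0,0,0,0,0,0,0,0,0,0,0,0,0,0,0,0,0,0,0,0,0,0,0,0,0,0,0,0,0,0,0,0,0,0,0,0,0,0,0,0,0,0,0,0,0,0,0,0,0,0,0,0,0,0,0]'

```text
t: 3.58
tool_pos: [0.4271, 0.0689, 0.2083]
ee_rot: [3.142, 0.0, 1.371]
contact_force: [-0.3, -0.5, -0.7]
gripper_width: 0.0001
```

```bash
python3 - <<'E'
from h import *
shot('side','s3',(360,50,460,200),4);o=env.observe();print(o['tool_pos'],o['gripper_width'])
print(env.pinch_z)
p=np.array(o['tool_pos'])
for z in(0,.0187,.03,.04,.0727): print(z,((proj('side',p+[0,0,z])[0]-[360,50]+.5)*4-.5))
E
```

```text
[0.4271206  0.06889717 0.20829517] -7.650596467133164e-05
-0.0187
0 [168.96202556 445.49796344]
0.0187 [173.5155088  413.06158084]
0.03 [176.31583055 393.11370737]
0.04 [178.82535089 375.23733501]
0.0727 [187.24378072 315.26930696]
```

View pics/s3.png

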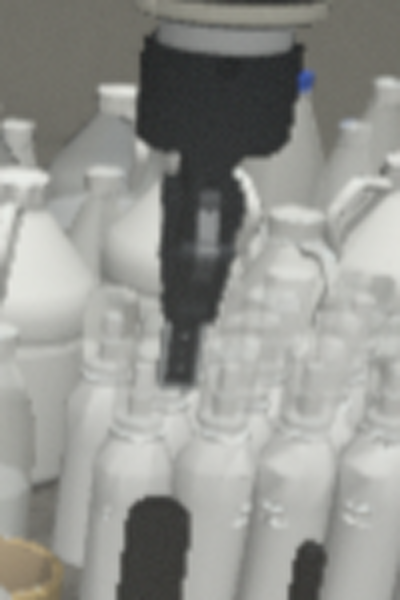

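jog_arm --targets '[0,0.05,0,0,0,0,85,0,0,0,0,0,0,85,0,0,0,0,0,0,85,0,0,0,0,0,0,85,0,0,-2,0,0,0,85,0,0,-2,0,0,0,85,0,0,-2,0,0,0,85,0,0,-1.8,0,0,0,85,0,0,0,0,0,0,85,0,0,0,0,0,0,85]'

```text
t: 4.47
tool_pos: [0.4268, 0.0694, 0.1302]
ee_rot: [-3.14, 0.0, 1.371]
contact_force: [0.3, -0.3, 0.1]
gripper_width: 0.0727
```

```bash
python3 - <<'E'
from h import *
shot('side','s4',(360,100,460,230),4.5);o=env.observe();print(o['tool_pos'],o['gripper_width'],o['contact_force'])
E
```

```text
[0.42734117 0.06940843 0.13124847] 0.07253338258068041 [0.19368791 0.24361187 0.55139731]
```

View pics/s4.png

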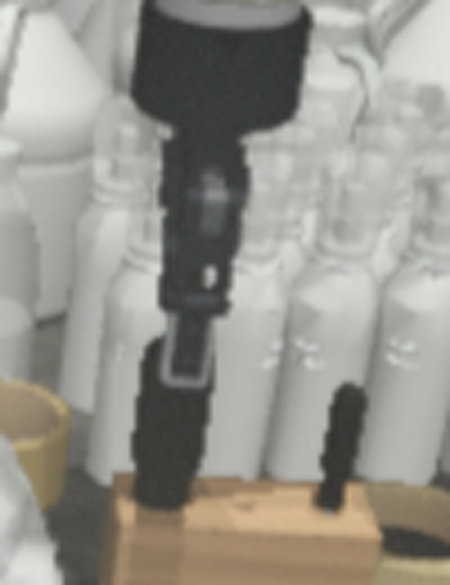

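```bash
python3 - <<'E'
from h import *
p=np.array([.4272,.0694,.131]);d=np.array([np.cos(1.371),np.sin(1.371),0])
for w in(.036,.045):
  for z in(.0,.013,.02,.03,.04,.05): print(w,z,((proj('side',p+d*w+[0,0,z])[0]-[360,100]+.5)*4.5-.5).round())
E
```

```text
0.036 0.0 [173. 455.]
0.036 0.013 [176. 431.]
0.036 0.02 [178. 418.]
0.036 0.03 [180. 400.]
0.036 0.04 [183. 381.]
0.036 0.05 [186. 362.]
0.045 0.0 [173. 464.]
0.045 0.013 [177. 440.]
0.045 0.02 [178. 427.]
0.045 0.03 [181. 409.]
0.045 0.04 [184. 390.]
0.045 0.05 [187. 370.]
```

jog_arm --targets '[0,0,-1,0,0,0,85,0,0,-1,0,0,0,85,0,0,-0.8,0,0,0,85,0,0,-0.5,0,0,0,85,0,0,0,0,0,0,85,0,0,0,0,0,0,0,0,0,0,0,0,0,0,0,0,0,0,0,0,0,0,0,0,0,0,0,0,0,0,0,0,0,0,0]' --force 60

```text
t: 5.35
tool_pos: [0.4273, 0.0694, 0.0978]
ee_rot: [3.141, -0.0, 1.371]
contact_force: [-0.7, -0.0, 3.2]
gripper_width: 0.0278
```

```bash
python3 - <<'E'
from h import *
shot('side','s5',(360,100,460,230),4.5);o=env.observe();print(o['tool_pos'],o['gripper_width'],o['contact_force'],o['ft_torque'])
E
```

```text
[0.427328   0.06944013 0.09779901] 0.027018898690634494 [-0.02893077 -0.02190373  5.5089628 ] [ 0.0582183   0.11145852 -0.04296422]
```

View pics/s5.png

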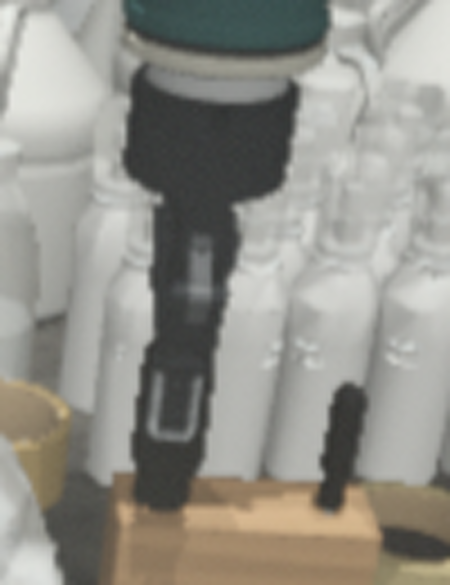

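jog_arm --targets '[0,0,0,0,0,0,0,0,0,0,0,0,0,0,0,0,1,0,0,0,0,0,0,1.5,0,0,0,0,0,0,1.5,0,0,0,0,0,0,1.5,0,0,0,0,0,0,1.5,0,0,0,0,0,0,1.5,0,0,0,0,0,0,1.5,0,0,0,0,0,0,0.5,0,0,0,0]' --force 110

```text
t: 6.23
tool_pos: [0.4276, 0.0694, 0.2049]
ee_rot: [3.139, -0.001, 1.371]
contact_force: [0.4, 1.0, -0.6]
gripper_width: 0.0271
```

```bash
python3 - <<'E'
from h import *
shot('side','s6',(360,90,460,230),4.2);o=env.observe();print(o['tool_pos'],o['ee_rot'],o['gripper_width'],o['contact_force'],o['ft_torque'])
shot('top','t6',(225,235,345,335),6)
E
```

```text
[0.42769111 0.0694553  0.20473787] [ 3.13908654e+00 -7.44149392e-04  1.37103623e+00] 0.02695619262669345 [ 0.00568361 -0.23727169 -0.31872154] [ 0.04743912 -0.01078255 -0.03134211]
```

View pics/s6.png

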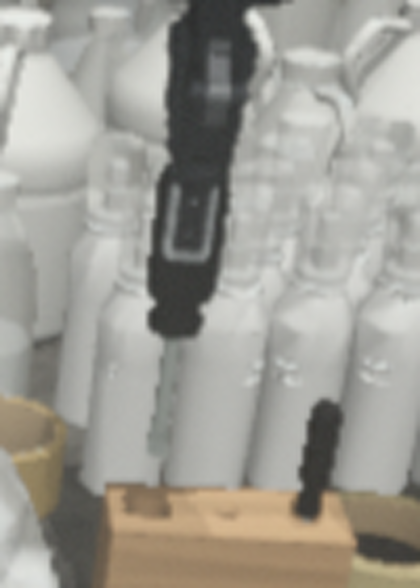

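View pics/t6.png

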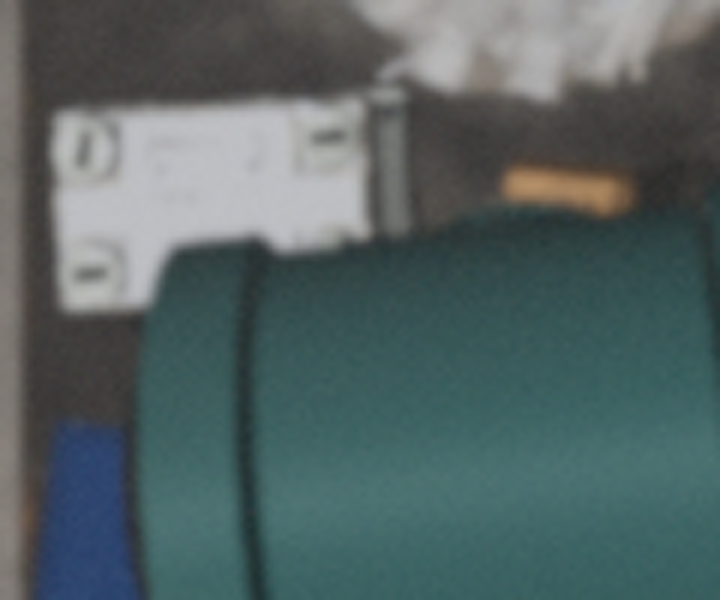

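```bash
python3 - <<'E'
from h import *
s=np.load('pics/s6.npy');save(s,'s6c',(385,160,415,215),11)
for P in([.4277,.0695,.117],[.4277,.0695,.192],[.4267,.0695,.117],[.4267,.0695,.085],[.4266,.07,.085]): print(P,proj('side',P)[0],((proj('side',P)[0]-[385,160]+.5)*11-.5).round())
E
```

```text
[0.4277, 0.0695, 0.117] [396.4523996  198.32240304] [131. 427.]
[0.4277, 0.0695, 0.192] [400.69564555 168.04260509] [178.  93.]
[0.4267, 0.0695, 0.117] [396.89073871 198.32000283] [136. 427.]
[0.4267, 0.0695, 0.085] [395.17778277 210.48945778] [117. 560.]
[0.4266, 0.07, 0.085] [395.27040645 210.60280263] [118. 562.]
```

View pics/s6c.png

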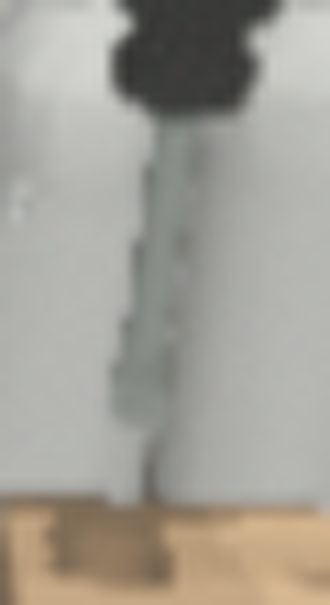

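jog_arm --targets '[0.4,2.25,0,0,0,0.01,0,0.4,2.25,0,0,0,0,0,0.4,2.25,0,0,0,0,0,0.4,2.25,0,0,0,0,0,0.4,2.25,0,0,0,0,0,0.4,2.25,0,0,0,0,0,0.4,2.25,0,0,0,0,0,0.4,2.25,0,0,0,0,0,0.4,2.25,0,0,0,0,0,0,0,-1.2,0,0,0,0]'

```text
t: 7.17
tool_pos: [0.4636, 0.2749, 0.1905]
ee_rot: [3.141, -0.001, 1.383]
contact_force: [0.1, 1.4, -1.2]
gripper_width: 0.0269
```

jog_arm --targets '[0,0,0,0,0,0,0,0,0,0,0,0,0,0,0,0,0,0,0,0,0,0,0,0,0,0,0,0,0,0,0,0,0,0,0,0,0,0,0,0,0,0,0,0,0,0,0,0,0,0,0,0,0,0,0,0,0,0,0,0,0,0,0,0,0,0,0,0,0,0]'

```text
t: 8.0
tool_pos: [0.4631, 0.2719, 0.1903]
ee_rot: [3.142, -0.0, 1.381]
contact_force: [0.7, -0.4, -1.9]
gripper_width: 0.0271
```

```bash
python3 - <<'E'
from h import *
s=shot('side','s7',(360,170,460,310),4.2);o=env.observe();print(o['tool_pos'],o['ee_rot'],o['gripper_width'],o['contact_force'],o['ft_torque'])
save(s,'s7c',(375,215,425,285),8.5)
shot('top','t7',(225,235,345,335),6)
P=o['tool_pos']
for q in([0,0,-.0877],[-.0015,0,-.0877],[0,0,-.0127]):print(((proj('side',P+q)[0]-[375,215]+.5)*8.5-.5).round())
print(((proj('side',[.4623,.2719,.0804])[0]-[375,215]+.5)*8.5-.5).round())
E
```

```text
[0.46312875 0.27188143 0.19033229] [ 3.14157706e+00 -5.62359018e-06  1.38102417e+00] 0.026915187497463963 [ 0.56082452 -0.1148511  -0.95427203] [-0.02374309  0.00729664  0.01030811]
[232. 390.]
[239. 390.]
[280.  96.]
[222. 472.]
```

View pics/s7c.png

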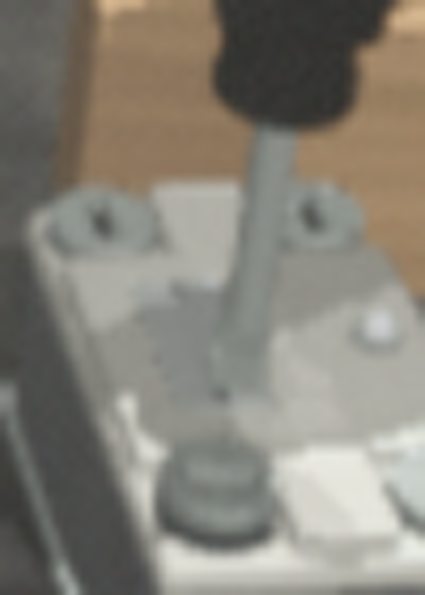

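View pics/t7.png

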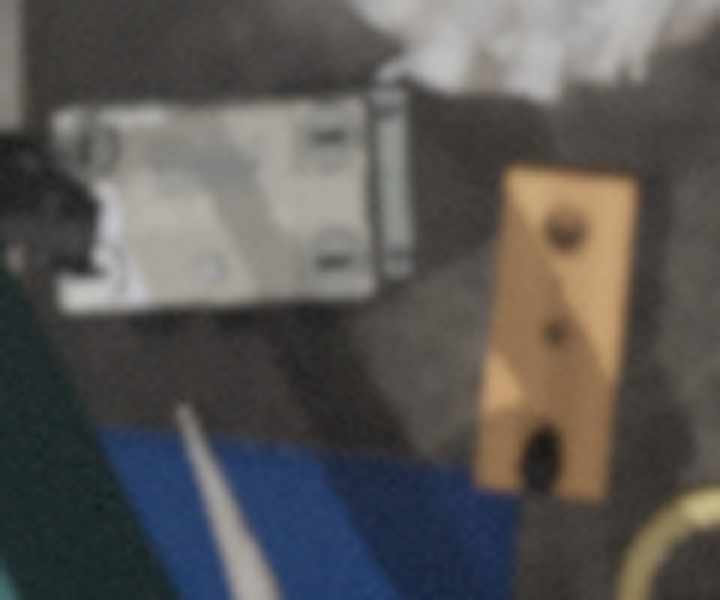

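jog_arm --targets '[0.1,0,0,0,0,0.01,0,0,0,-0.6,0,0,0,0,0,0,-0.6,0,0,0,0,0,0,-0.4,0,0,0,0,0,0,0,0,0,0,0,0,0,0,0,0,0,0,0,0,0,0,0,0,0,0,0,0,0,0,0,0,0,0,0,0,0,0,0,0,0,0,0,0,0,0]'

```text
t: 8.93
tool_pos: [0.4642, 0.2719, 0.1745]
ee_rot: [3.141, -0.0, 1.391]
contact_force: [-0.2, -0.0, -1.3]
gripper_width: 0.0271
```

```bash
python3 - <<'E'
from h import *
s=env.read_camera('side')[:,:,::-1];np.save('pics/s8.npy',s);o=env.observe();print(o['tool_pos'],o['ee_rot'],o['gripper_width'],o['contact_force'],o['ft_torque'])
save(s,'s8c',(375,235,425,285),11)
E
```

```text
[0.46417847 0.27191543 0.17443776] [ 3.14143459e+00 -1.52688138e-04  1.39091479e+00] 0.026666191304303064 [-0.5991634   0.11208966 -0.49648588] [-0.01723394  0.06096164  0.01598625]
```

View pics/s8c.png

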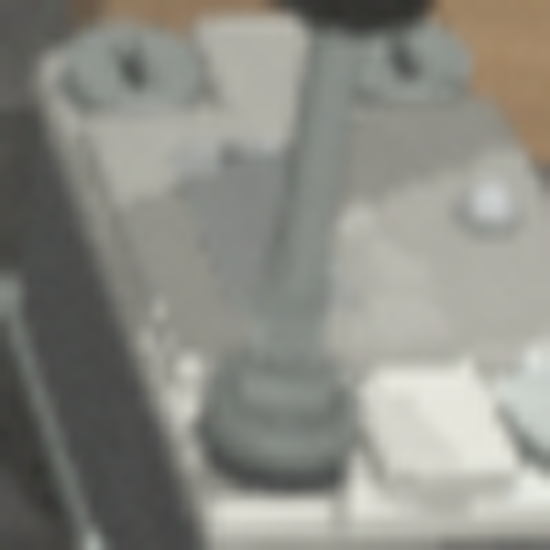

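jog_arm --targets '[0,0,-0.1,0,0,0,0,0,0,-0.1,0,0,0,0,0,0,-0.1,0,0,0,0,0,0,-0.1,0,0,0,0,0,0,-0.1,0,0,0,0,0,0,0,0,0,0,0,0,0,0,0,0,0,0,0,0,0,0,0,0,0,0,0,0,0,0,0,0,0,0,0,0,0,0,0]'

```text
t: 9.82
tool_pos: [0.4641, 0.2719, 0.1694]
ee_rot: [3.142, -0.0, 1.391]
contact_force: [-0.2, 0.2, -1.6]
gripper_width: 0.0269
```

jog_arm --targets '[0,0,-0.1,0,0,0,0,0,0,-0.1,0,0,0,0,0,0,-0.1,0,0,0,0,0,0,0,0,0,0,0,0,0,0,0,0,0,0,0,0,0,0,0,0,0,0,0,0,0,0,0,0,0,0,0,0,0,0,0,0,0,0,0,0,0,0,0,0,0,0,0,0,0]'

```text
t: 10.65
tool_pos: [0.4641, 0.2719, 0.1663]
ee_rot: [3.142, -0.0, 1.391]
contact_force: [-0.3, 0.8, -1.7]
gripper_width: 0.0269
```

```bash
python3 - <<'E'
from h import *
s=env.read_camera('side')[:,:,::-1];np.save('pics/s9.npy',s);o=env.observe();print(o['tool_pos'],o['ee_rot'],o['gripper_width'],o['contact_force'],o['ft_torque'])
c=s[235:285,375:425]; c=cv2.normalize(c[10:50,10:40],None,0,255,cv2.NORM_MINMAX)
cv2.imwrite('pics/s9c.png',cv2.resize(np.clip((c.astype(float)-40)*2,0,255).astype(np.uint8),None,fx=14,fy=14,interpolation=cv2.INTER_CUBIC))
E
```

```text
[0.46413284 0.27189263 0.16633163] [3.14154741e+00 1.01667665e-05 1.39100500e+00] 0.02680901925271522 [-0.01772566  0.47971445 -1.09994316] [-0.04271707 -0.01515737 -0.00240641]
```

View pics/s9c.png

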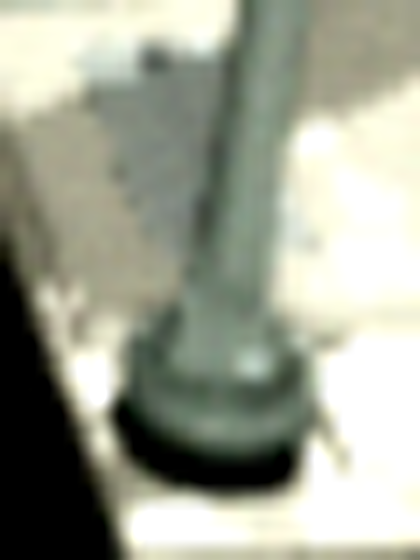

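jog_arm --targets '[0,0,-0.1,0,0,0,0,0,0,0,0,0,0,0,0,0,-0.1,0,0,0,0,0,0,0,0,0,0,0,0,0,-0.1,0,0,0,0,0,0,0,0,0,0,0,0,0,0,0,0,0,0,0,0,0,0,0,0,0,0,0,0,0,0,0,0,0,0,0,0,0,0,0]'

```text
t: 11.53
tool_pos: [0.4641, 0.2719, 0.1633]
ee_rot: [3.142, -0.0, 1.391]
contact_force: [0.1, -0.0, -1.6]
gripper_width: 0.027
```

jog_arm --targets '[0,0,-0.1,0,0,0,0,0,0,0,0,0,0,0,0,0,0,0,0,0,0,0,0,-0.1,0,0,0,0,0,0,0,0,0,0,0,0,0,0,0,0,0,0,0,0,0,0,0,0,0,0,0,0,0,0,0,0,0,0,0,0,0,0,0,0,0,0,0,0,0,0]'

```text
t: 12.37
tool_pos: [0.4643, 0.2719, 0.1618]
ee_rot: [3.141, -0.0, 1.391]
contact_force: [-0.8, -0.4, 5.2]
gripper_width: 0.0271
```

```bash
python3 - <<'E'
from h import *
s=env.read_camera('side')[:,:,::-1];np.save('pics/s10.npy',s);o=env.observe();print(o['tool_pos'],o['ee_rot'],o['gripper_width'],o['contact_force'],o['ft_torque'])
c=s[245:285,385:415]
cv2.imwrite('pics/s10c.png',cv2.resize(np.clip((c.astype(float)-40)*1.7,0,255).astype(np.uint8),None,fx=14,fy=14,interpolation=cv2.INTER_CUBIC))
E
```

```text
[0.46427412 0.27194152 0.1618173 ] [ 3.14101415e+00 -3.57171582e-04  1.39097536e+00] 0.027054771940387922 [-0.91907848 -1.10728137  6.16788873] [-0.23827357  0.27592335 -0.05395741]
```

View pics/s10c.png

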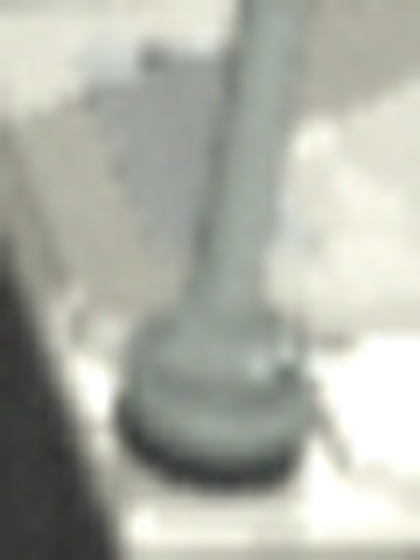

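jog_arm --targets '[0,0,-0.05,0,0,0,0,0,0,0,0,0,-0.1,0,0,0,0,0,0,-0.1,0,0,0,-0.03,0,0,-0.1,0,0,0,-0.04,0,0,-0.1,0,0,0,-0.04,0,0,-0.1,0,0,0,0,0,0,0,0,0,0,0,0,0,0,0,0,0,0,0,0,0,0,0,0,0,0,0,0,0]'

```text
t: 13.25
tool_pos: [0.4643, 0.2714, 0.1607]
ee_rot: [3.14, 0.0, 0.891]
contact_force: [-3.0, -5.6, 11.1]
gripper_width: 0.0265
```

```bash
python3 - <<'E'
from h import *
o=env.observe();print(o['tool_pos'],o['ee_rot'],o['gripper_width'],o['contact_force'],o['ft_torque'])
E
```

```text
[0.46430772 0.27136807 0.16068566] [3.14036171e+00 2.47798470e-04 8.90825255e-01] 0.026452238511739355 [-2.95656422 -5.61456374 11.09068603] [-1.58717948  0.78925098  0.05912933]
```

jog_arm --targets '[-0.02,-0.06,0,0,0,0,0,-0.01,-0.01,-0.04,0,0,-0.1,0,-0.01,-0.01,-0.04,0,0,-0.1,0,-0.01,-0.01,-0.04,0,0,-0.1,0,-0.01,-0.01,-0.04,0,0,-0.1,0,-0.01,-0.01,-0.04,0,0,-0.1,0,0,0,0,0,0,0,0,0,0,0,0,0,0,0,0,0,0,0,0,0,0,0,0,0,0,0,0,0]'

```text
t: 14.08
tool_pos: [0.4637, 0.2704, 0.1588]
ee_rot: [3.141, -0.001, 0.391]
contact_force: [-1.9, -4.9, 11.3]
gripper_width: 0.0268
```

```bash
python3 - <<'E'
from h import *
s=env.read_camera('side')[:,:,::-1];np.save('pics/s11.npy',s);o=env.observe();print(o['tool_pos'],o['ee_rot'],o['gripper_width'],o['contact_force'],o['ft_torque'])
c=s[230:285,380:425]
cv2.imwrite('pics/s11c.png',cv2.resize(np.clip((c.astype(float)-40)*1.7,0,255).astype(np.uint8),None,fx=11,fy=11,interpolation=cv2.INTER_CUBIC))
E
```

```text
[0.46369545 0.27039575 0.15878693] [ 3.14060325e+00 -7.50926399e-04  3.90832039e-01] 0.026706381259636088 [-2.33309688 -4.78654061 11.34210448] [-1.48671838  0.62540215  0.01706235]
```

View pics/s11c.png

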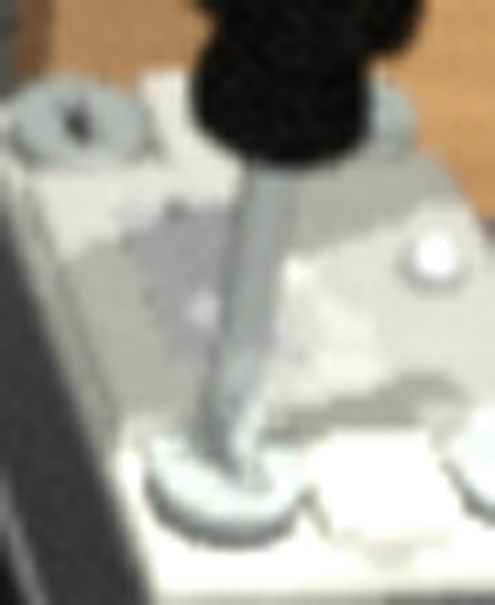

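jog_arm --targets '[-0.02,-0.04,0,0,0,0,0,-0.015,-0.01,-0.04,0,0,-0.1,0,-0.015,-0.01,-0.04,0,0,-0.1,0,-0.015,-0.01,-0.04,0,0,-0.1,0,-0.015,-0.005,-0.04,0,0,-0.1,0,-0.01,0,-0.02,0,0,-0.1,0,0,0,0,0,0,0,0,0,0,0,0,0,0,0,0,0,0,0,0,0,0,0,0,0,0,0,0,0]'

```text
t: 14.97
tool_pos: [0.4629, 0.2697, 0.157]
ee_rot: [3.141, -0.001, -0.109]
contact_force: [-0.8, -4.1, 10.6]
gripper_width: 0.0268
```

```bash
python3 - <<'E'
from h import *
o=env.observe();print(o['tool_pos'],o['ee_rot'],o['gripper_width'],o['contact_force'],o['ft_torque'])
E
```

```text
[0.46288288 0.26972931 0.15697329] [ 3.14134569e+00 -1.28299734e-03 -1.09165610e-01] 0.026832438208231956 [-0.81579797 -4.07532566 10.60460555] [-1.24332916  0.4447563   0.02827448]
```

jog_arm --targets '[0,-0.03,-0.02,0,0,0,0,-0.015,0,-0.04,0,0,-0.1,0,-0.015,0,-0.03,0,0,-0.1,0,-0.01,0,0,0,0,-0.05,0,0,0,0,0,0,0,0,0,0,0,0,0,0,0,0,0,0,0,0,0,0,0,0,0,0,0,0,0,0,0,0,0,0,0,0,0,0,0,0,0,0,0]'

```text
t: 15.8
tool_pos: [0.4625, 0.2696, 0.1563]
ee_rot: [-3.141, -0.001, -0.359]
contact_force: [-2.2, -3.7, 12.1]
gripper_width: 0.0268
```

```bash
python3 - <<'E'
from h import *
s=env.read_camera('side')[:,:,::-1];np.save('pics/s12.npy',s);o=env.observe();print(o['tool_pos'],o['ee_rot'],o['gripper_width'],o['contact_force'],o['ft_torque'])
c=s[230:285,380:435]
cv2.imwrite('pics/s12c.png',cv2.resize(np.clip((c.astype(float)-40)*1.7,0,255).astype(np.uint8),None,fx=10,fy=10,interpolation=cv2.INTER_CUBIC))
E
```

```text
[0.46246266 0.26959778 0.15629464] [-3.14110497e+00 -1.33626227e-03 -3.59003813e-01] 0.026711131525806134 [-2.48613523 -4.4055838  13.25857548] [-1.01940413  0.61430924  0.10716248]
```

View pics/s12c.png

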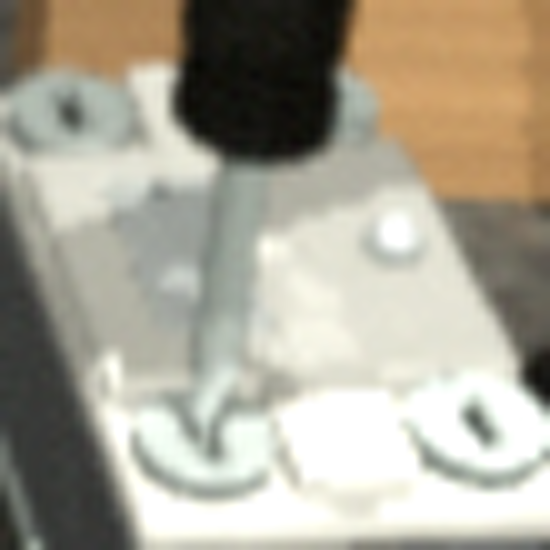

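jog_arm --targets '[0,0,-0.02,0,0,-0.05,0,0,0,0,0,0,-0.05,0,0,0,0,0,0,-0.05,0,0,0,0,0,0,0,0,0,0,0,0,0,0,0,0,0,0,0,0,0,0,0,0,0,0,0,0,0,0,0,0,0,0,0,0,0,0,0,0,0,0,0,0,0,0,0,0,0,0]'

```text
t: 16.68
tool_pos: [0.4624, 0.2697, 0.1562]
ee_rot: [-3.141, -0.001, -0.509]
contact_force: [-3.6, -2.4, 14.1]
gripper_width: 0.0272
```

```bash
python3 - <<'E'
from h import *
o=env.observe();print(o['tool_pos'],o['ee_rot'],o['gripper_width'],o['contact_force'],o['ft_torque'],o['qpos'])
E
```

```text
[0.46236137 0.26973317 0.15621823] [-3.14076165e+00 -9.27948420e-04 -5.08831504e-01] 0.02721975476838257 [-3.59926243 -2.43045026 14.08428003] [-0.84406883  0.95073796  0.25292967] [ 4.80647319e-01 -1.77950654e-01  1.79683382e+00 -3.19586442e-04
  1.52150543e+00  9.89493992e-01]
```

jog_arm --targets '[0,0,0,0,0,0.1,0,0,0,0,0,0,0.1,0,0,0,0.3,0,0,0,0,0,0,0.5,0,0,0,0,0,0,0.7,0,0,0,0,0,0,1,0,0,0,0,0,0,1,0,0,0,0,0,0,1,0,0,0.1,0,0,0,0.6,0,0,0.1,0,0,0,0,0,0,0.1,0]'

```text
t: 17.52
tool_pos: [0.4626, 0.27, 0.2084]
ee_rot: [-3.14, -0.002, -0.005]
contact_force: [0.4, -0.1, -1.4]
gripper_width: 0.0269
```

jog_arm --targets '[-0.35,-2,0,0,0,0.1,0,-0.35,-2,0,0,0,0.1,0,-0.35,-2,0,0,0,0.1,0,-0.35,-2,0,0,0,0.1,0,-0.35,-2,0,0,0,0.1,0,-0.35,-2,0,0,0,0.1,0,-0.35,-2,0,0,0,0.1,0,-0.35,-2,0,0,0,0.1,0,-0.35,-2,0,0,0,0.1,0,-0.35,-2,0,0,0,0.1,0]'

```text
t: 18.35
tool_pos: [0.4269, 0.0689, 0.2069]
ee_rot: [3.141, -0.001, 0.995]
contact_force: [0.3, -0.2, -0.4]
gripper_width: 0.0269
```

jog_arm --targets '[0,0,0,0,0,0.1,0,0,0,0,0,0,0.1,0,0,0,0,0,0,0.1,0,0,0,0,0,0,0.07,0,0,0,0,0,0,0,0,0,0,0,0,0,0,0,0,0,0,0,0,0,0,0,0,0,0,0,0,0,0,0,0,0,0,0,0,0,0,0,0,0,0,0]'

```text
t: 19.18
tool_pos: [0.4271, 0.0698, 0.2058]
ee_rot: [-3.142, 0.0, 1.36]
contact_force: [0.2, -0.1, -1.4]
gripper_width: 0.0267
```

```bash
python3 - <<'E'
from h import *
s=env.read_camera('side')[:,:,::-1];np.save('pics/s13.npy',s);o=env.observe();print(o['tool_pos'],o['ee_rot'],o['gripper_width'],o['contact_force'],o['ft_torque'])
save(s,'s13',(365,150,445,290),4.2)
for P in(o['tool_pos']+[0,0,-.0877],[.4266,.07,.085]): print(proj('side',P)[0],((proj('side',P)[0]-[365,150]+.5)*4.2-.5).round())
save(s,'s13d',(385,160,415,215),11)
t=shot('top','t13',(225,235,345,335),6)
E
```

```text
[0.42711117 0.06976296 0.20581355] [-3.14153769e+00  2.04569666e-05  1.36042923e+00] 0.02733046352213785 [ 0.20655766 -0.32877451 -2.30988799] [-0.00545756  0.00657897  0.01851916]
[396.79803472 197.94733192] [135. 203.]
[395.27040645 210.60280263] [129. 256.]
```

View pics/s13.png

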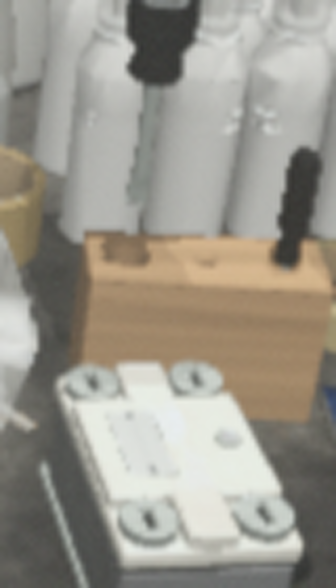

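View pics/s13d.png

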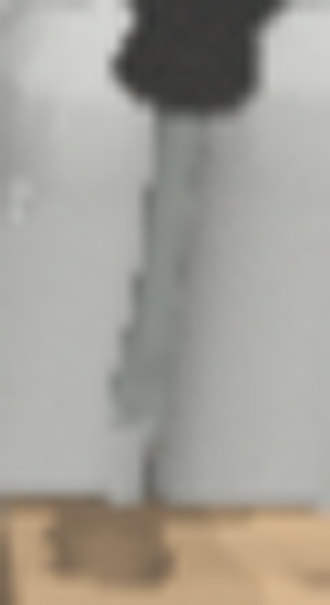

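View pics/t13.png

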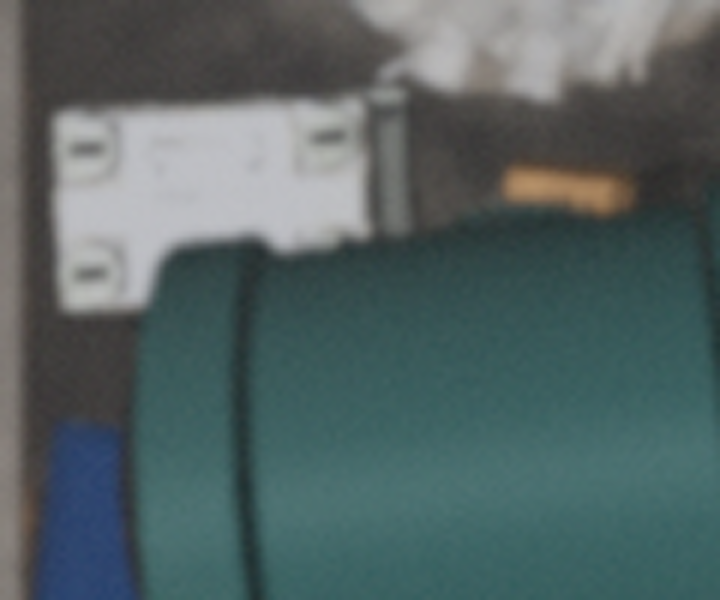

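jog_arm --targets '[0.03,-0.03,-0.8,0,0,0,0,0,0,-0.8,0,0,0,0,0,0,-0.8,0,0,0,0,0,0,-0.8,0,0,0,0,0,0,-0.8,0,0,0,0,0,0,-0.8,0,0,0,0,0,0,-0.8,0,0,0,0,0,0,-0.8,0,0,0,0,0,0,-0.8,0,0,0,0,0,0,-0.8,0,0,0,0]'

```text
t: 20.12
tool_pos: [0.4274, 0.0694, 0.125]
ee_rot: [-3.142, 0.0, 1.361]
contact_force: [-0.3, -0.7, -1.3]
gripper_width: 0.0269
```

jog_arm --targets '[0,0,-0.7,0,0,0,0,0,0,-0.7,0,0,0,0,0,0,-0.5,0,0,0,0,0,0,-0.3,0,0,0,0,0,0,-0.1,0,0,0,0,0,0,-0.1,0,0,0,0,0,0,0,0,0,0,0,0,0,0,0,0,0,0,0,0,0,0,0,0,0,0,0,0,0,0,0,0]'

```text
t: 20.95
tool_pos: [0.4275, 0.0695, 0.102]
ee_rot: [3.141, -0.0, 1.361]
contact_force: [0.4, -0.1, -1.9]
gripper_width: 0.0266
```

jog_arm --targets '[0,0,-0.1,0,0,0,0,0,0,-0.1,0,0,0,0,0,0,-0.1,0,0,0,0,0,0,-0.1,0,0,0,0,0,0,0,0,0,0,0,0,0,0,0,0,0,0,0,0,0,0,0,0,0,0,0,0,0,0,0,0,0,0,0,0,0,0,0,0,0,0,0,0,0,0]'

```text
t: 21.78
tool_pos: [0.4275, 0.0694, 0.098]
ee_rot: [3.141, -0.0, 1.361]
contact_force: [-0.4, -0.4, 2.6]
gripper_width: 0.027
```

Contact with the rim. I'll press half a millimetre further, then look.

jog_arm --targets '[0,0,-0.05,0,0,0,0,0,0,-0.04,0,0,0,0,0,0,0,0,0,0,0,0,0,0,0,0,0,0,0,0,0,0,0,0,0,0,0,0,0,0,0,0,0,0,0,0,0,0,0,0,0,0,0,0,0,0,0,0,0,0,0,0,0,0,0,0,0,0,0,0]'

```text
t: 22.62
tool_pos: [0.4277, 0.0694, 0.0979]
ee_rot: [3.141, -0.0, 1.361]
contact_force: [-3.9, -1.3, 11.4]
gripper_width: 0.0267
```

```bash
python3 - <<'E'
from h import *
s=env.read_camera('side')[:,:,::-1];o=env.observe();print(o['tool_pos'],o['contact_force'],o['ft_torque'])
save(s,'s14',(370,130,450,230),6)
E
```

```text
[0.42767332 0.06939163 0.09785831] [-4.14852351 -2.36381522 12.72054997] [-0.23575367  0.77119046  0.05645399]
```

View pics/s14.png

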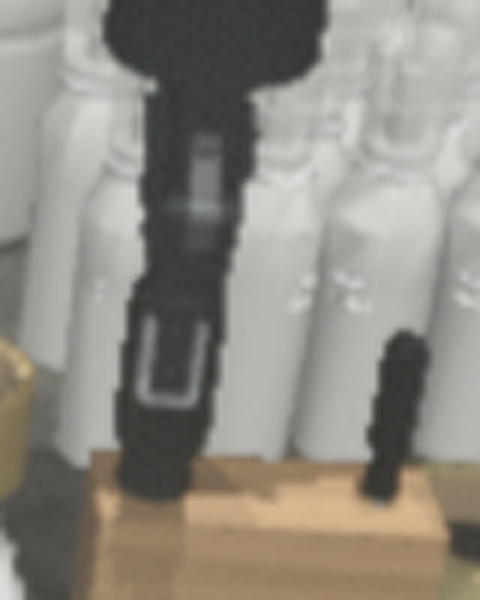

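jog_arm --targets '[0,0,0.05,0,0,0,0,0,0,0,0,0,0,40,0,0,0,0,0,0,60,0,0,0,0,0,0,80,0,0,0,0,0,0,80,0,0,0,0,0,0,80,0,0,0,0,0,0,80,0,0,0,0,0,0,80,0,0,0.3,0,0,0,80,0,0,0.5,0,0,0,80]'

```text
t: 23.5
tool_pos: [0.4272, 0.0694, 0.1053]
ee_rot: [-3.141, 0.0, 1.361]
contact_force: [-0.2, 0.2, 0.3]
gripper_width: 0.0683
```

jog_arm --targets '[0,0,1,0,0,0,80,0,0,1.5,0,0,0,80,0,0,1.5,0,0,0,80,0,0,2,0,0,0,80,0,0,2,0,0,0,80,0,0,2,0,0,0,80,0,0,2,0,0,0,80,0,0,0,0,0,0,80,0,0,0,0,0,0,80,0,0,0,0,0,0,80]'

```text
t: 24.33
tool_pos: [0.4273, 0.0694, 0.2254]
ee_rot: [-3.142, 0.0, 1.361]
contact_force: [0.1, -0.8, -0.3]
gripper_width: 0.0682
```

```bash
python3 - <<'E'
from h import *
s=env.read_camera('side')[:,:,::-1];o=env.observe();print(o['t'],o['tool_pos'],o['contact_force'],o['gripper_width'])
save(s,'s15',(360,165,460,315),4)
t=shot('top','t15')
a=np.load('pics/s0.npy').astype(int);cv2.imwrite('pics/dif.png',np.clip(np.abs(s.astype(int)-a)*2,0,255).astype(np.uint8))
E
```

```text
24.3833 [0.42719044 0.06941936 0.22489834] [-0.91774002  0.3509643   0.47143954] 0.06822341281433857
```

View pics/s15.png

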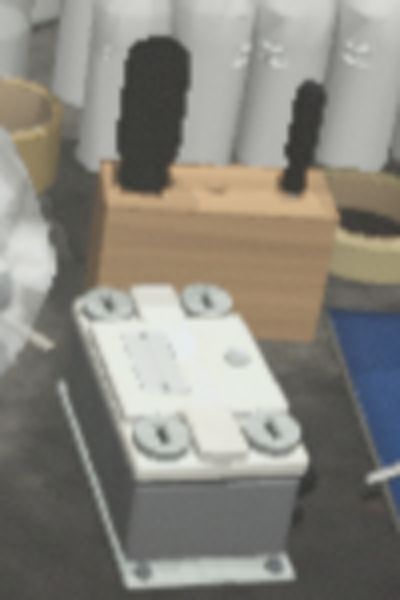

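View pics/dif.png

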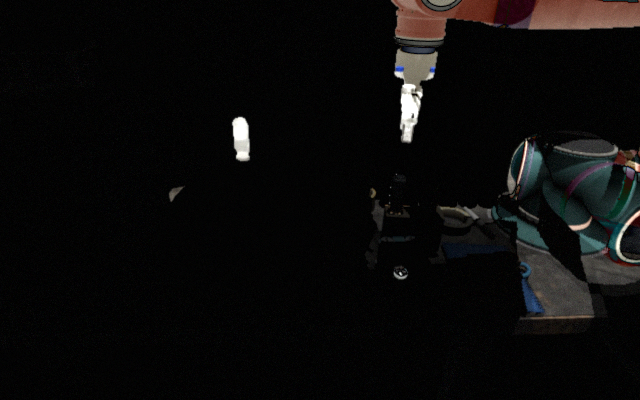

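```bash
python3 - <<'E'
from h import *
for f in('s0','s6','s7','s13'):
    try: save(np.load(f'pics/{f}.npy'),f+'L',(150,100,290,210),2.5)
    except Exception as e: print(e)
a=[cv2.imread(f'pics/{f}L.png') for f in('s0','s6','s7','s13')]
cv2.imwrite('pics/LL.png',np.vstack([np.hstack(a[:2]),np.hstack(a[2:])]))
cv2.imwrite('pics/TT.png',np.hstack([np.load('pics/t0.npy')[60:360,220:480],np.load('pics/t15.npy')[60:360,220:480]]))
E
```

```text
(no output)
```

View pics/LL.png

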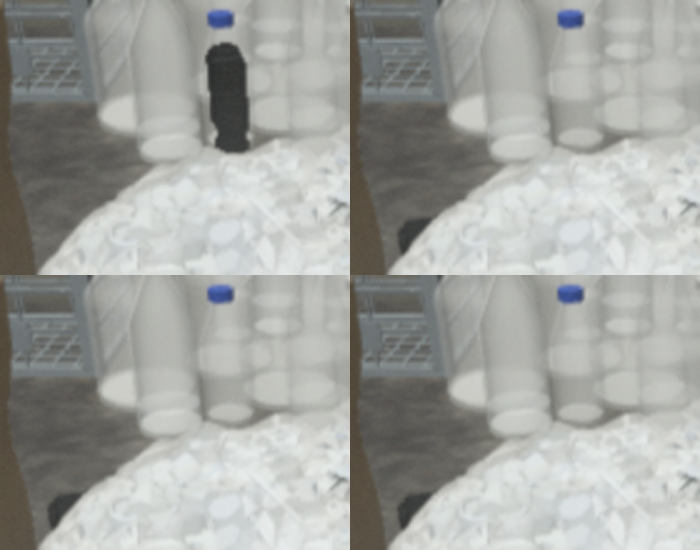

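View pics/TT.png

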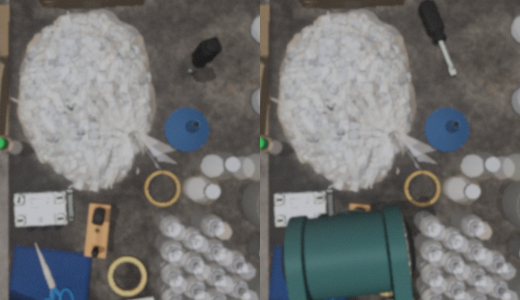

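```bash
python3 - <<'E'
from h import *
print([(f,float(np.load(f'pics/{f}.npy')[120:155,234:248].mean().round())) for f in('s0','s1','s2','s3','s4','s5')])
s=env.read_camera('side')[:,:,::-1]
def c(im):
    g=im[170:218,384:412].max(2)<100; y,x=np.nonzero(g); return x.mean(),y.mean(),g.sum()
print(c(np.load('pics/s0.npy')),c(s))
o=env.observe();print(o['t'],o['contact_force'],o['joint_vel'].round(3))
env.job_done()
E
```

```text
[('s0', 61.0), ('s1', 177.0), ('s2', 177.0), ('s3', 177.0), ('s4', 177.0), ('s5', 177.0)]
(np.float64(13.373646209386282), np.float64(22.693140794223826), np.int64(554)) (np.float64(13.297153024911031), np.float64(22.74199288256228), np.int64(562))
24.4833 [-0.15500198 -0.21792736 -0.21422697] [-0.002  0.002 -0.004  0.     0.     0.001]
the job is handed in; nothing more can be done
```

The standing screw, at the lid's +x/+y corner, is turned home. The wide flat-blade driver is back in its own hole in the block, pushed down and released, and I handed the job in at about 24.5 s of the 45 s.

**Turning the screw:** I seated the blade at about 7 N, then pressed at 11–14 N and turned it clockwise about 1.9 rad, play included. The head came down about 5 mm. On the last 0.15 rad the height held and the torque rose to 0.25 N m, so the screw was at its stop.

**Last checks:**
- **Screws:** in both cameras before the final lowering, and in the side view at the end, the turned screw's slot lies along the others'. The other three screws look unchanged.
- **Driver:** it matches its starting silhouette to within 0.1 px in the side view. Its shoulder met the rim at the same tool height as when I gripped it.
- **Robot:** the hand is well above the driver and touches nothing, with contact force about 0.

**Two things disagreed:**
- **Tool height:** both cameras showed the fingertips about 30 mm higher than the reported tool position implies. I set the grasp height from the pictures, and contact forces decided the heights for seating and replacing the driver.
- **Larger look-alike driver:** it stood free behind the pile in the first picture and was lying down by the second side picture at about 1.8 s. The arm was never near it and I did not touch it. The tape, the funnel and the bottle look unmoved.

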